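# Set down the stabiliser jack of an instrument carriage

### The job

Slide the steel bearing plate by its grip block, flat on the bench, until its square is centred beneath the raised foot of the carriage's jack. Then wind the crank clockwise (seen from above) until the foot meets the plate and the crank has become about one and a half times as heavy as it ran free, stop there without forcing it, and let go, leaving the foot bearing firmly on the plate. Leave the parts tray, the spray can and the screwdriver alone.

Things in the scene. Friction and masses are not known exactly. Their poses are not given: they have to be found in the camera images.
- plate: loose steel bearing plate on the bench, 0.6 to 0.9 kg: square 90 x 90 mm, 10 mm thick; a flat bar 20 mm wide, 9 mm high runs from one side to an upright grip block. Origin: centre of the square's underside; z up; -x points along the bar to the block: 40 (x) by 22 (y) by 42 mm high from the bench, centred at x = -150 mm. Take it across y. Too nose-heavy to lift by the block: slide it
- carriage: fixed low carriage: grey instrument, and an outrigger arm with the jack. Origin: on the jack's vertical axis, 0 to 6 mm below bench level; z up, +x to the instrument, whose front is 155 mm from the axis, 330 mm wide, top 170 mm above the origin. The jack is a 38 mm square tube from 70 mm up with a gearbox 66 x 56 mm on top, up to 188 mm
- foot: round steel foot of the jack, 56 mm in diameter, 20 mm high, below the tube on the jack's axis; origin: centre of its underside, at the start 5 to 30 mm above the plate's top level. Goes down 3 mm per rad of crank (19 mm per turn), clockwise from above. It is stiffly sprung: from first touch to firm takes well under a radian, to forced little more than one, so feel for it in small steps
- jack_axis (a point): on the crank's vertical axis, at its hub 212 mm above the carriage's origin. Moving free the crank takes about 10 N at the knob along the circle (standing still friction holds part of it, so less is felt); once the foot bears this rises by 0.055 N per N of foot force: 5 to 7 N over free is firm (about 110 N), 10 N over is forced. The screw stays by friction when let go
- crank_knob (a point): middle of the crank's upright black knob, 22 mm in diameter, 48 mm tall (this point is 22 mm below its top), 55 mm from the crank's axis. It spins freely on its pin, so a gripper may hold it at a fixed heading while it goes round. The crank arm's top lies 26 mm below this point. At the start the knob may be at any angle
- tray: bystander: loose grey open parts tray with four compartments, 110 x 90 x 30 mm, origin under its centre
- spray: bystander: loose upright can, 52 mm in diameter, 150 mm tall, origin under its centre
- driver: bystander: loose screwdriver lying on the bench, origin at its underside
There are look-alikes about, which are no part of the job. What is meant by the plate is not yellow, and is the smaller of those in its own colour.

How it is judged (in metres and radians):
On the way, in this order (a step that is already met when the one before it is completed fails the run):
1. the plate's square is beneath the foot, which is still clear of it (horizontal distance between plate and foot below 0.018 m and contact force between foot and plate below 1 N and height (world z) of plate below 0.004 m), for 0.2 s.
2. the foot has been wound down to bear on the plate (contact force between foot and plate above 60 N), for 0.2 s.
At the end, for the whole second after the job is handed in: The foot presses on the plate with 60 to 170 N and goes on doing so with the crank let go; the plate lies flat and at rest, its square's centre within 18 mm of the foot's axis (contact force between foot and plate between 60 and 170 N and horizontal distance between plate and foot below 0.018 m and angle between plate's own z axis and vertical below 0.05 rad and linear speed of plate below 0.02 m/s); the robot touches nothing.
It fails at once if the jack is forced: the foot presses on the plate with more than 210 N (contact force between foot and plate above 210 N).
It fails at once if the plate is lifted off the bench by more than 15 mm or tipped (height (world z) of plate above 0.015 m or angle between plate's own z axis and vertical above 0.2 rad).
It fails at once if a bystander is shifted by more than 25 mm (distance of any of tray, spray, driver from where it was at the start of the episode above 0.025 m).
It also fails if it takes over 72 s, if anything falls off the work surface, if the arm or the gripper's body presses on something with over 40 N, if the wrist force passes 120 N, or if a joint passes its speed limit or range.

### The arm

A 6-joint arm with a two-finger parallel gripper is mounted at the origin on the work surface. World frame = base frame: x ahead of the robot, y to its left, z up, the work surface at z = 0. Lengths are in mm, angles in rad, forces in N, time in s.
With the tool pointing down it reaches from about 275 to 1000 mm from the base axis. Payload 8.4 kg.
Tool frame: the origin (TCP) lies on the mounting face of the last link; the fingertips stand 173 mm ahead of it and the grasp point (between the pads) lies 155 mm ahead of it; z points along the fingers, y is the direction in which the jaws open and shut (so a half turn about z gives the same grasp; the last joint's range is limited). The gripper opens to 85 mm and grips with 20 to 120 N. Pads are 22 mm wide; open, the fingers measure 114 mm over their backs; the gripper's body (76 mm by 85 mm) begins 54 mm behind the grasp point. The pads swing forward as they close: fully open they stand 13 mm farther back than shut.
Start: joints at [-0.002, 0.353, 1.633, -0, 1.155, -0.002], TCP at [625.004, -0, 404.681] pointing down, gripper open.
Joint ranges: [-2.63, 2.63], [-0.92, 2.1], [0.06, 2.66], [-1.3, 4.44], [0, 2.69], [-3.02, 3.02]. Speed limits (rad/s): [2.22, 2.22, 2.79, 3.14, 3.14, 3.14].

### API

Orientations are given as [roll, pitch, yaw] about the fixed x, y, z axes, in that order (R = Rz(yaw) Ry(pitch) Rx(roll)).
In Python, from rig import r, grab_frame, spotter gives the robot as it stands.
- The arm moves only by the tool apply_moves, never from a script. Its argument "motion" is text: rows parted by semicolons, each of 5 numbers parted by spaces: the opening, from -1 (shut) to 1 (fully open), then the shift along the tool's x, y, z as a fraction of full scale, then the turn about the tool's z as a fraction of full scale. In form: hand x y z twist; .... A call has 1 to 20 rows; each row is the pose to reach, as a shift and turn from the pose commanded when the call began, along the tool's axes at that moment, turning the shorter way round; what a row does not reach only later rows make up. Full scale, the value 1, is 1 m for a shift and pi rad for a turn. A row lasts 1/12 s, in which the tool goes at most 41.7 mm and 7.16 degrees, less where a joint would pass 70% of its speed; a pose out of reach is approached as far as the arm can. A call with a number of a shift or a turn outside -1 to 1 is refused whole. A call with a gripper value outside its range is refused whole. The fingers move at their own pace and stop on an object; "squeeze" is the grip in N (left out, the last holds). Time passes only in rows, so rows that repeat a pose let the fingers close. It gives the time, the measured TCP pose, the force and the opening at its end, in the units of the state.
- r.sense(): the state, without advancing time (a new reading comes with each control period).
- grab_frame(name): name is "scene" or "side" or "wrist"; returns a dict with "img" (420x560x3 uint8, red, green, blue), "fx", "fy", "cx", "cy" (pixels), "dist_coeffs" ([k1, k2, p1, p2, k3] as OpenCV has them; the pictures are not rectified), "R" (3x3) and "t" (3): a world point X has camera coordinates R X + t. Camera axes: x right, y down, z forward; pixel columns grow to the right and rows downward; lengths in mm; the calibration is good to about 2 mm. A picture is of the moment at which its call begins. There is no depth.
- r.sign_off(): hands the job in, once; it reports no verdict.
Trained networks look in the newest picture that a camera, given by its name, has taken for a name from the list of things; names that differ only in an ending like _2 or _b are one class to them, and where a whole thing is asked for, a point or a joint stands for the part that bears it (a point fixed in the world has none). Each returns a list of dicts, best first, with "conf" (0 to 1); they miss things now and then, are a little off and sometimes report something else, mostly with a low value. They report only what shows in the picture. A call takes as long as a camera call. They do not tell look-alikes from the thing itself.
- spotter.boxes_of(query, camera): "point" ([x, y, z] in mm, in world coordinates, good to about 4 mm: the middle of the surface that is visible of it).
- spotter.place_of(query, camera): "point" ([x, y, z] in mm, in world coordinates, good to about 4 mm: a listed point, or the origin of a listed thing).
The state is a dict: "clock": time; "qpos": joint angles; "qvel": joint speeds; "joint_efforts": joint torques, N m; "eef_pos": TCP position; "tcp_rot": TCP orientation; "contact_force": force on the tool from outside, world axes, zero at the start; "wrist_torque": the same for the moment, N m; "opening": opening from 0.0 (shut) to 1.0 (fully open).
Only numpy, scipy, OpenCV 4.12 (cv2) and the standard library are available. Lean on these libraries where they do the work, as an engineer would, in place of code of your own. Each camera call takes 0.05 s, during which the arm holds its last target.

## Working session

There is one attempt and no reset: what is moved stays moved. The work goes in short steps, Python scripts to look and compute and a tool call to move; the robot and the scene stay as the last step left them, time stands still between calls to the robot, and variables do not carry over. Pictures are saved under pics/ and viewed, and the job is handed in when it is done.

Besides the shell and the picture viewer there is one more tool, called after "Call:" as name(argument=value, ...) on one line, values as JSON. apply_moves: Moves the arm, as the interface text tells. Its arguments: {"type":"object","properties":{"motion":{"type":"string"},"squeeze":{"type":"number"}},"required":["motion"]}

```bash
ls; mkdir -p pics; python3 - <<'E'
from rig import r, grab_frame, spotter
import cv2
print(r.sense())
for c in ["scene","side"]:
    f=grab_frame(c); cv2.imwrite(f"pics/{c}0.png",f["img"][:,:,::-1])
    for q in ["plate","foot","jack_axis","crank_knob","carriage","tray","spray","driver"]:
        print(c,q,[([round(float(v)) for v in d["point"]],round(d["conf"],2)) for d in spotter.place_of(q,c)])
E
```

```text
pics
{'clock': 0.0, 'qpos': array([-2.29061425e-03,  3.53595072e-01,  1.63381469e+00,  3.31340979e-04,
        1.15492165e+00, -2.33870829e-03]), 'qvel': array([ 0.00057605,  0.00047403, -0.00094358,  0.00073508,  0.00031517,
       -0.00104956]), 'joint_efforts': array([-4.85732462e-01, -6.01603818e+01, -3.35978830e+01, -2.52499776e-01,
        2.00215196e-01, -3.31747101e-02]), 'eef_pos': array([6.24941266e+02, 1.19816785e-01, 4.04131397e+02]), 'tcp_rot': array([-3.14085458e+00, -3.04726564e-04,  1.57071034e+00]), 'contact_force': array([-0.00685807, -0.23068623, -0.24382557]), 'wrist_torque': array([0.00189897, 0.0800554 , 0.01844133]), 'opening': 1.0029260141481373}
scene plate [([774, 240, 0], 0.92), ([539, 215, 1], 0.9), ([391, 392, 3], 0.8)]
scene foot [([622, -5, 17], 0.54)]
scene jack_axis [([623, -3, 211], 0.64)]
scene crank_knob [([567, -22, 232], 0.54)]
scene carriage [([623, -10, -2], 0.81), ([566, -19, 235], 0.5)]
scene tray [([571, -226, -4], 0.75)]
scene spray [([639, 438, 3], 0.58), ([619, -8, 17], 0.42), ([621, -7, -5], 0.27)]
scene driver [([581, -412, 2], 0.67)]
side plate [([536, 211, -1], 0.93), ([389, 390, 0], 0.78)]
side foot [([624, -4, 20], 0.53)]
side jack_axis [([622, -6, 209], 0.87)]
side crank_knob []
side carriage [([621, -5, -5], 0.92)]
side tray [([573, -226, 1], 0.56), ([536, 211, -1], 0.37)]
side spray [([641, 438, 2], 0.71)]
side driver [([579, -413, 0], 0.68)]
```

View pics/scene0.png

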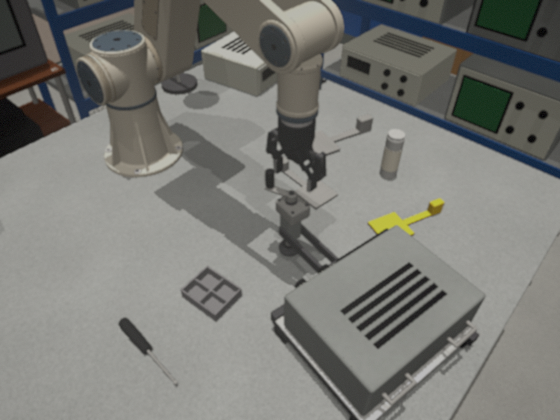

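View pics/side0.png

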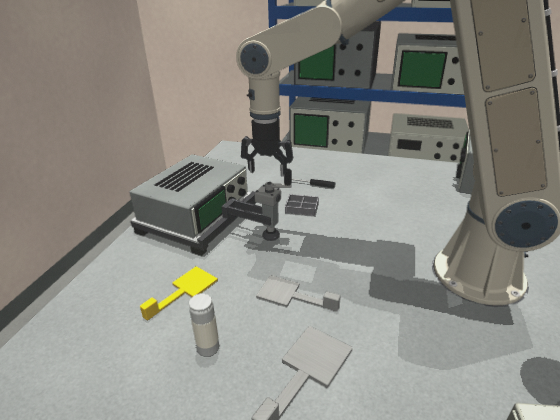

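```bash
cat > h.py <<'E'
from rig import r, grab_frame, spotter
import cv2, numpy as np
def ray(f,px):
    K=np.array([[f["fx"],0,f["cx"]],[0,f["fy"],f["cy"]],[0,0,1.]])
    u=cv2.undistortPoints(np.array([[px]],float),K,np.array(f["dist_coeffs"]))[0,0]
    R=np.array(f["R"]);t=np.array(f["t"]); C=-R.T@t
    return C,R.T@np.array([u[0],u[1],1])
def atz(f,px,z):
    C,d=ray(f,px); return C+d*(z-C[2])/d[2]
def proj(f,X):
    K=np.array([[f["fx"],0,f["cx"]],[0,f["fy"],f["cy"]],[0,0,1.]])
    R=np.array(f["R"]);t=np.array(f["t"])
    return cv2.projectPoints(np.atleast_2d(np.array(X,float)),cv2.Rodrigues(R)[0],t,K,np.array(f["dist_coeffs"]))[0][:,0]
def tri(obs):
    A=np.zeros((3,3));b=np.zeros(3)
    for f,px in obs:
        C,d=ray(f,px);d=d/np.linalg.norm(d);P=np.eye(3)-np.outer(d,d);A+=P;b+=P@C
    return np.linalg.solve(A,b)
def crop(f,x0,y0,x1,y1,s,name):
    cv2.imwrite(name,cv2.resize(f["img"][y0:y1,x0:x1,::-1],None,fx=s,fy=s,interpolation=cv2.INTER_CUBIC))
E
python3 - <<'E'
from h import *
f=grab_frame("side")
crop(f,240,265,360,325,6,"pics/sp.png"); crop(f,200,160,320,250,6,"pics/sj.png")
g=grab_frame("scene"); crop(g,250,170,370,260,6,"pics/gj.png")
for c in("scene","side"):
  for q in["plate","carriage","crank_knob"]:
    print(c,q,[([round(float(v)) for v in d["point"]],round(d["conf"],2)) for d in spotter.boxes_of(q,c)])
print("inst front-bottom corners", atz(f,(198,250),10), atz(f,(245,200),10))
print("block top", atz(f,(332,297),42))
E
```

```text
scene plate [([795, 280, 11], 0.72), ([433, 458, 10], 0.62), ([534, 216, 14], 0.59)]
scene carriage [([924, -100, 162], 0.93)]
scene crank_knob [([571, -27, 240], 0.46)]
side plate [([794, 269, 8], 0.83), ([509, 228, 9], 0.72), ([410, 422, 11], 0.67)]
side carriage [([833, 17, 134], 0.62)]
side crank_knob [([570, -8, 231], 0.62)]
inst front-bottom corners [822.78569883 110.85204249  10.        ] [ 786.7613433  -214.09844848   10.        ]
block top [384.80270569 240.4863504   42.        ]
```

View pics/sp.png

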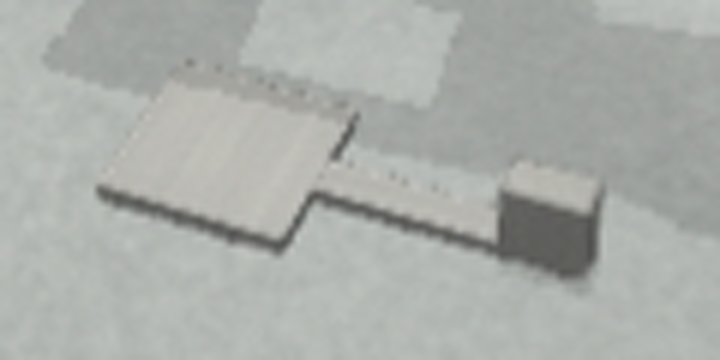

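View pics/sj.png

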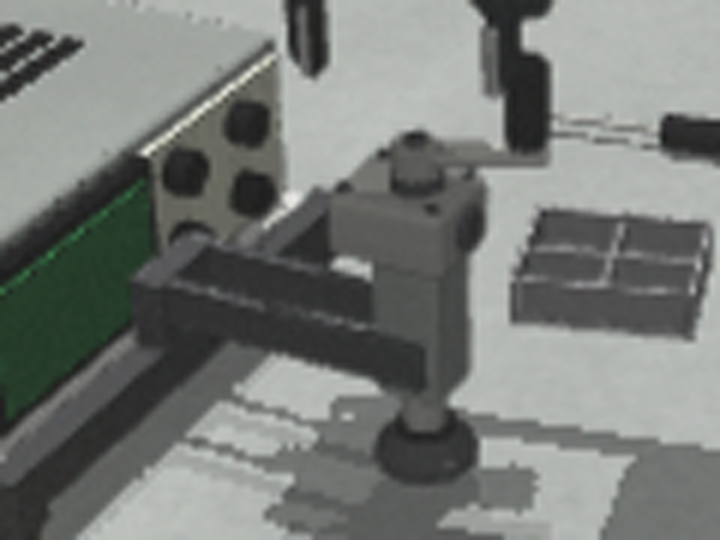

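View pics/gj.png

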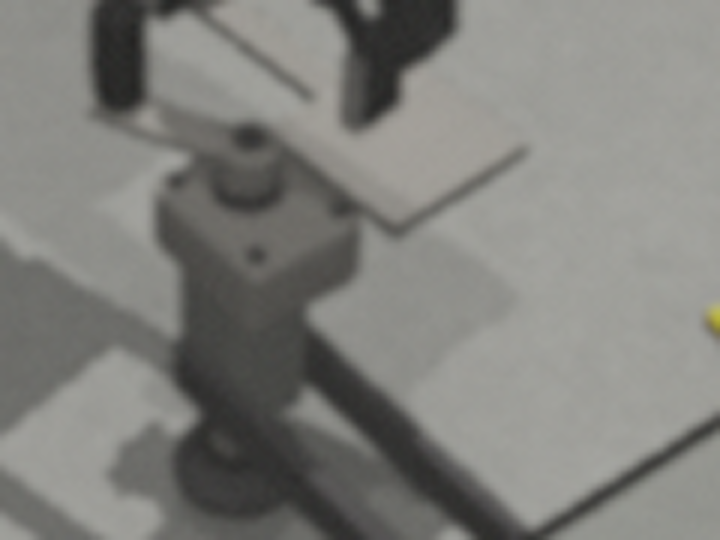

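Three plate look-alikes: yellow at side (195,280); large grey at side (318,355); small grey at side (278,292) with its block at (332,300). The job's plate is the small grey one, since it is not yellow and is the smaller of the two greys. The crop confirms the square, bar and block.

```bash
cat >> h.py <<'E'
from scipy.optimize import least_squares
def platepts(p,m):
    c,s=np.cos(p[2]),np.sin(p[2]); m=np.array(m,float)
    return np.c_[p[0]+c*m[:,0]-s*m[:,1],p[1]+s*m[:,0]+c*m[:,1],m[:,2]]
E
python3 - <<'E'
from h import *
f=grab_frame("side")
o=lambda a:[240+a[0]/6-.4,265+a[1]/6-.4]
px=[o(a) for a in [(98,187),(282,243),(357,113),(505,185),(590,212),(603,183),(520,160)]]
# candidates: camera looks from +y; front edge +y side ; plate +x -> world +x (left in image)
M=[(45,45,10),(-45,45,10),(-45,-45,10),(-130,11,42),(-170,11,42),(-170,-11,42),(-130,-11,42)]
s=least_squares(lambda p:(proj(f,platepts(p,M))-px).ravel(),[537,213,-.17])
print(s.x,np.degrees(s.x[2]),s.fun.reshape(-1,2).round(1)); print(platepts(s.x,[(-150,0,42)]))
E
```

```text
[ 5.34733700e+02  2.15627352e+02 -1.29678808e-01] -7.430048405956404 [[-0.3  0. ]
 [ 0.4  0.1]
 [ 0.3 -0.4]
 [-0.8  0.8]
 [ 0.4  0.5]
 [ 0.6 -0.4]
 [-0.6 -0.7]]
[[385.99317763 235.02470038  42.        ]]
```

Call:
apply_moves(motion="1 0 0 -0.04 0; 1 0 0 -0.07 0; 1 0.235 -0.239 -0.07 -0.459; 1 0.235 -0.239 -0.07 -0.459; 1 0.235 -0.239 -0.07 -0.459; 1 0.235 -0.239 -0.07 -0.459; 1 0.235 -0.239 -0.07 -0.459; 1 0.235 -0.239 -0.07 -0.459; 1 0.235 -0.239 -0.07 -0.459; 1 0.235 -0.239 0.10 -0.459; 1 0.235 -0.239 0.10 -0.459; 1 0.235 -0.239 0.10 -0.459; 1 0.235 -0.239 0.10 -0.459; 1 0.235 -0.239 0.10 -0.459; 1 0.235 -0.239 0.10 -0.459; 1 0.235 -0.239 0.10 -0.459; 1 0.235 -0.239 0.10 -0.459")

```text
clock: 2.77
eef_pos: [386.9, 235.2, 306.0]
tcp_rot: [3.14, 0.002, 3.01]
contact_force: [0.1, -1.1, -1.2]
opening: 1.002
```

```bash
python3 - <<'E'
from h import *
s=r.sense(); print(s["clock"],s["eef_pos"],np.degrees(s["tcp_rot"]),s["contact_force"])
w=grab_frame("wrist"); crop(w,0,0,560,420,1.3,"pics/w1.png")
f=grab_frame("scene"); crop(f,220,120,400,270,4,"pics/g1.png")
for c in("scene","side","wrist"):
  if c=="side": h=grab_frame("side"); crop(h,200,150,340,260,5,"pics/s1.png")
  for q in["plate","foot","jack_axis","crank_knob"]:
    print(c,q,[([round(float(v)) for v in d["point"]],round(d["conf"],2)) for d in spotter.place_of(q,c)])
E
```

```text
2.7667 [386.8881177  235.24013299 305.97769007] [1.79928565e+02 1.05442585e-01 1.72472860e+02] [ 0.06699616 -1.06596121 -1.19065836]
scene plate [([537, 211, 2], 0.92), ([774, 242, 0], 0.69), ([391, 391, 1], 0.61), ([622, -6, -6], 0.22)]
scene foot [([620, -7, 20], 0.56)]
scene jack_axis [([623, -7, 208], 0.84)]
scene crank_knob [([564, -18, 241], 0.44)]
side plate [([391, 391, -1], 0.97), ([535, 212, -1], 0.92), ([773, 235, -1], 0.62)]
side foot [([623, -5, 20], 0.61), ([623, -3, -2], 0.47)]
side jack_axis [([623, -7, 207], 0.9)]
side crank_knob [([573, -19, 233], 0.49), ([572, -226, -2], 0.17)]
wrist plate [([391, 396, 0], 0.72), ([531, 216, 0], 0.58)]
wrist foot [([622, -10, 20], 0.74)]
wrist jack_axis []
wrist crank_knob []
```

View pics/w1.png

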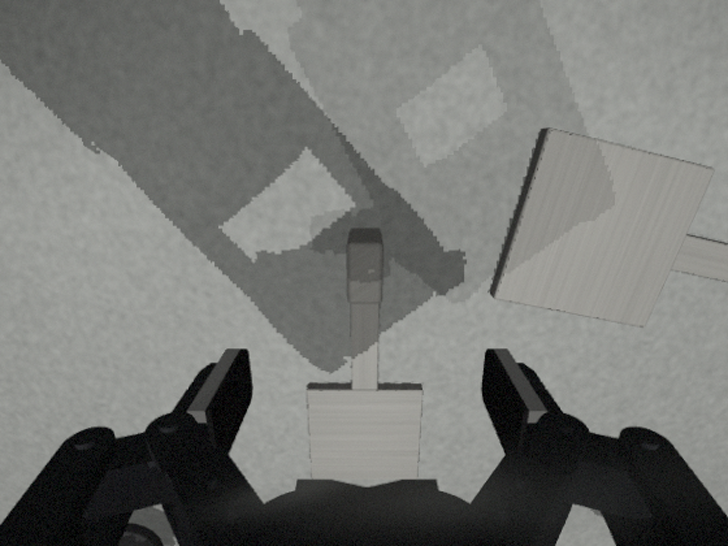

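View pics/g1.png

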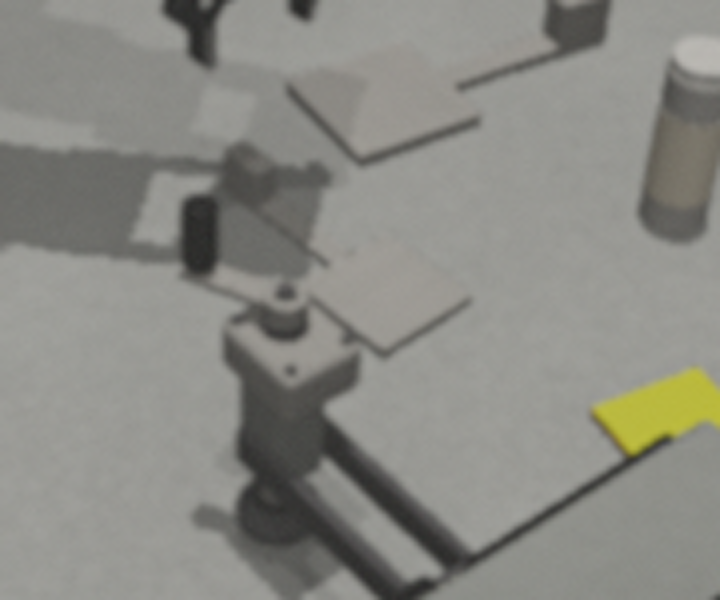

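View pics/s1.png

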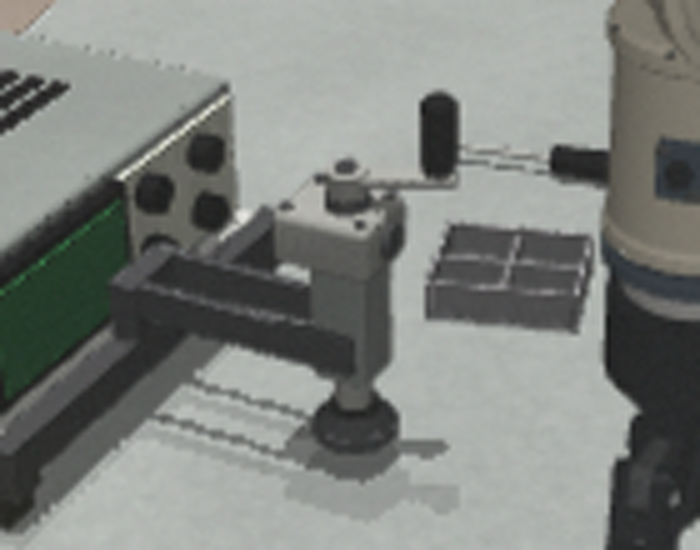

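```bash
python3 - <<'E'
from h import *
w=grab_frame("wrist"); f=grab_frame("scene"); h=grab_frame("side")
print("knob",tri([(f,(220+200/4-.4,120+235/4-.4)),(h,(200+439/5-.4,150+135/5-.4))]))
print("hubtop",tri([(f,(220+285/4-.4,120+290/4-.4)),(h,(200+347/5-.4,150+164/5-.4))]))
# foot underside ellipse: extents
print("foot mid",tri([(f,(220+275/4-.4,120+512/4-.4)),(h,(200+357/5-.4,150+425/5-.4))]))
p=[534.7,215.6,-.1297]
q=proj(w,platepts(p,[(-130,11,42),(-130,-11,42),(-170,11,42),(-170,-11,42),(-45,45,10),(-45,-45,10)]))
print((q*1.3).round())
E
```

```text
knob [569.0711219  -20.8456113  230.21763282]
hubtop [621.53686734  -7.51000679 211.38437426]
foot mid [621.25345644  -8.98558878  21.95499019]
[[385. 306.]
 [350. 306.]
 [387. 243.]
 [349. 243.]
 [427. 391.]
 [308. 391.]]
```

Call:
apply_moves(motion="1 0.002 0 0.04 0; 1 0.002 0 0.08 0; 1 0.002 0 0.11 0; 1 0.002 0 0.122 0; 1 0.002 0 0.122 0; 1 0.002 0 0.122 0; 1 0.002 0 0.122 0; -1 0.002 0 0.122 0; -1 0.002 0 0.122 0; -1 0.002 0 0.122 0; -1 0.002 0 0.122 0; -1 0.002 0 0.122 0; -1 0.002 0 0.122 0; -1 0.002 0 0.122 0; -1 0.002 0 0.122 0; -1 0.002 0 0.122 0", squeeze=60)

```text
clock: 5.0
eef_pos: [384.1, 235.2, 183.2]
tcp_rot: [3.141, 0.0, 3.012]
contact_force: [-2.5, -2.4, 8.8]
opening: 0.246
```

```bash
python3 - <<'E'
from h import *
s=r.sense(); print(s["clock"],s["eef_pos"],np.degrees(s["tcp_rot"]),s["contact_force"],s["opening"])
h=grab_frame("side"); crop(h,230,230,390,350,5,"pics/s2.png")
for c in ("side","wrist"):
  if c=="wrist": w=grab_frame("wrist"); crop(w,0,0,560,420,1.3,"pics/w2.png")
  print([([round(float(v)) for v in d["point"]],round(d["conf"],2)) for d in spotter.place_of("plate",c)])
E
```

```text
5.0 [384.11424226 235.22411238 183.20057858] [1.79986012e+02 7.58945629e-03 1.72568892e+02] [-2.48219013 -2.35095835  8.84451788] 0.24637408361294638
[([389, 392, 0], 0.81), ([535, 211, -1], 0.71), ([773, 241, 0], 0.63)]
[]
```

View pics/s2.png

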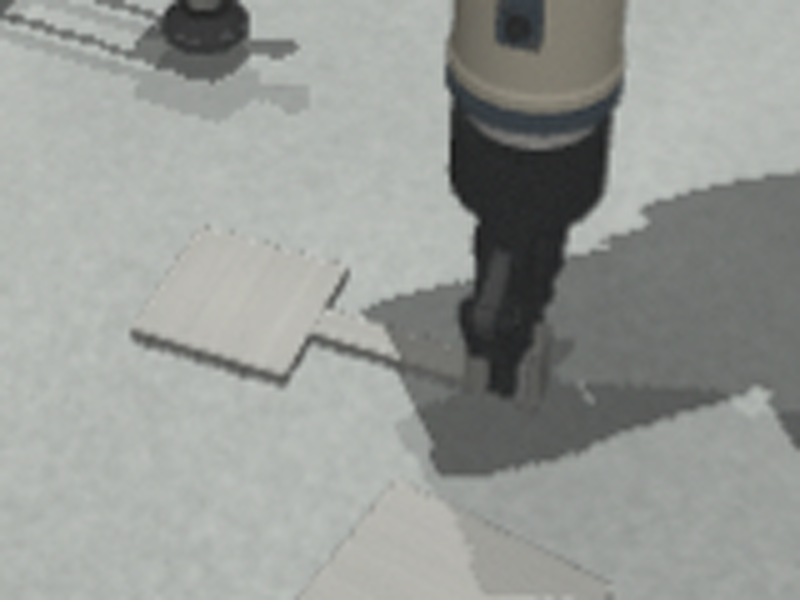

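View pics/w2.png

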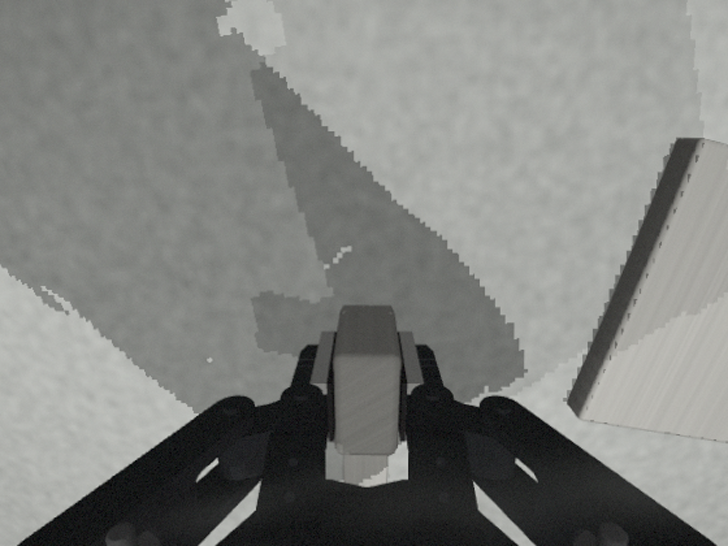

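Call:
apply_moves(motion="-1 -0.005 -0.009 0 0; -1 -0.012 -0.022 0 0; -1 -0.02 -0.036 0 0; -1 -0.028 -0.05 0 0; -1 -0.036 -0.065 0 0; -1 -0.044 -0.079 0 0; -1 -0.052 -0.094 0 0; -1 -0.06 -0.108 0 0; -1 -0.066 -0.119 0 0; -1 -0.07 -0.126 0 0; -1 -0.07 -0.126 0 0")

```text
clock: 6.12
eef_pos: [438.0, 100.5, 183.2]
tcp_rot: [3.141, 0.001, 3.013]
contact_force: [0.2, -6.2, 6.5]
opening: 0.249
```

```bash
python3 - <<'E'
from h import *
s=r.sense(); print(s["clock"],s["eef_pos"],np.degrees(s["tcp_rot"]),s["contact_force"],s["opening"])
h=grab_frame("side"); crop(h,210,150,370,270,5,"pics/s3.png")
print([([round(float(v)) for v in d["point"]],round(d["conf"],2)) for d in spotter.place_of("plate","side")])
E
```

```text
6.1167 [438.0018266  100.47836434 183.18894793] [1.79992521e+02 6.83926852e-02 1.72623418e+02] [ 0.23748072 -6.18159079  6.47246357] 0.24943082602370129
[([774, 238, -1], 0.76), ([589, 76, -2], 0.75), ([390, 390, -2], 0.59)]
```

View pics/s3.png

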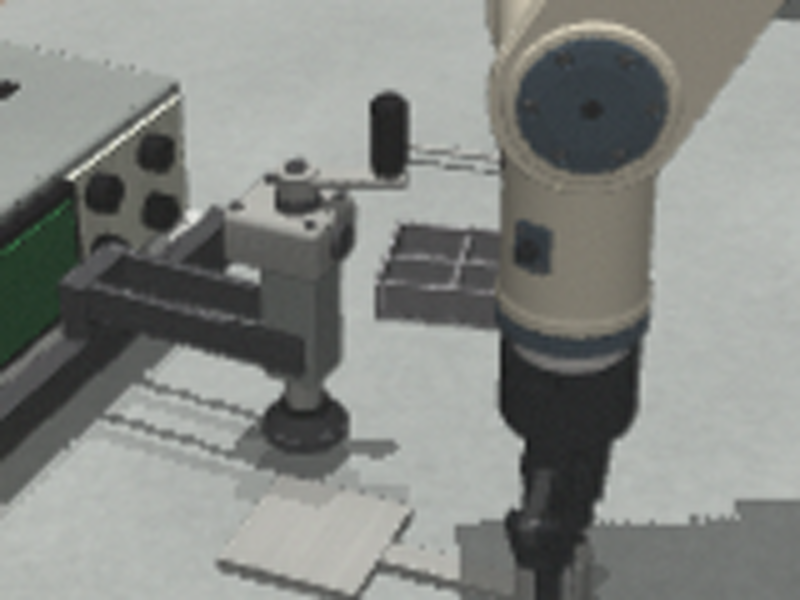

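Call:
apply_moves(motion="-1 -0.005 -0.009 0 0; -1 -0.012 -0.021 0 0; -1 -0.02 -0.036 0 0; -1 -0.028 -0.05 0 0; -1 -0.035 -0.063 0 0; -1 -0.041 -0.073 0 0; -1 -0.044 -0.078 0 0; -1 -0.044 -0.078 0 0; -1 -0.044 -0.078 0 0")

```text
clock: 6.97
eef_pos: [471.1, 17.9, 183.2]
tcp_rot: [-3.141, 0.001, 3.014]
contact_force: [-1.0, -4.7, 7.0]
opening: 0.248
```

```bash
python3 - <<'E'
from h import *
s=r.sense(); print(s["clock"],s["eef_pos"],np.degrees(s["tcp_rot"]),s["contact_force"],s["opening"])
for c in("side","scene"):
  h=grab_frame(c)
  if c=="side": crop(h,210,180,350,260,5.5,"pics/s4.png")
  else: crop(h,240,190,340,270,7,"pics/g4.png")
  for q in ["plate","foot","carriage","jack_axis"]: print(c,q,[([round(float(v)) for v in d["point"]],round(d["conf"],2)) for d in spotter.place_of(q,c)])
E
```

```text
6.9667 [471.09475187  17.90310383 183.2021599 ] [-1.79972358e+02  3.30077153e-02  1.72674085e+02] [-1.02125852 -4.70345491  7.04558964] 0.24813095143815084
side plate [([386, 389, 0], 0.85), ([622, -3, -4], 0.75), ([773, 233, -1], 0.74)]
side foot [([623, -4, 20], 0.53)]
side carriage [([619, -6, -5], 0.78)]
side jack_axis [([621, -4, 206], 0.77)]
scene plate [([773, 237, 2], 0.85), ([625, 1, 2], 0.75), ([389, 392, 0], 0.71)]
scene foot [([619, -8, 20], 0.63)]
scene carriage [([624, -7, -4], 0.96)]
scene jack_axis [([623, -6, 210], 0.69)]
```

View pics/s4.png

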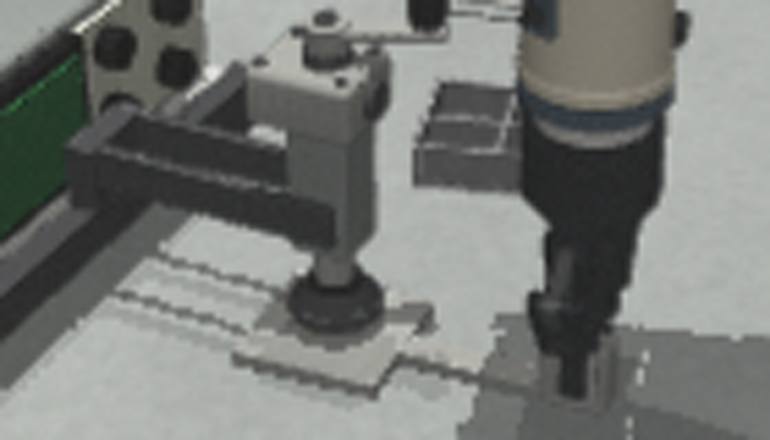

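View pics/g4.png

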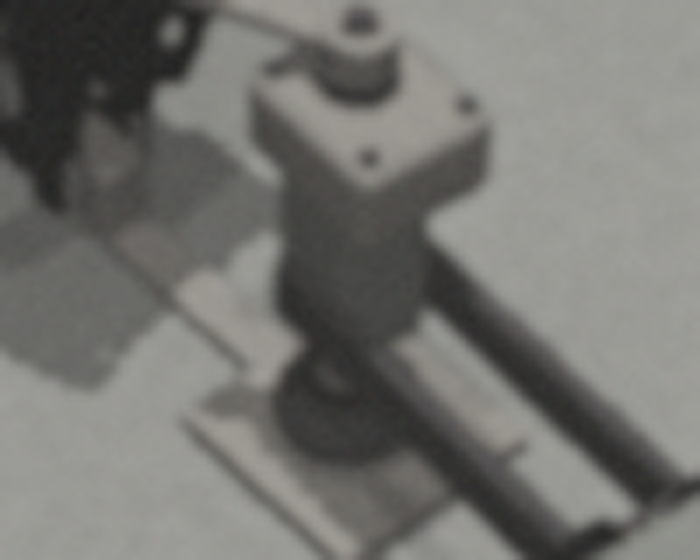

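```bash
python3 - <<'E'
from h import *
h=grab_frame("side"); f=grab_frame("scene")
S=lambda a:[210+a[0]/5.5-.4,180+a[1]/5.5-.4]
G=lambda a:[240+a[0]/7-.4,190+a[1]/7-.4]
# side
M=[(45,45,10),(-45,45,10),(-45,-45,10)]; P=[S((235,354)),S((376,388)),S((432,308))]
s=least_squares(lambda p:(proj(h,platepts([*p,-.128],M))-P).ravel(),[622,-5]);print(s.x,s.fun.round(1))
M2=[(-45,-45,10)];P2=[G((183,416))]
s=least_squares(lambda p:(proj(f,platepts([*p,-.128],M2))-P2).ravel(),[622,-5]);print(s.x)
# foot: widest ring; side crop foot extremes x 287..385 at y~302 , bottom y 332
for z in (20,25,30,35): 
  c=np.array([[621.5+28*np.cos(a),-7+28*np.sin(a),z] for a in np.linspace(0,6.28,60)])
  q=(proj(h,c)+.4-[210,180])*5.5; q2=(proj(f,c)+.4-[240,190])*7
  print(z,q.min(0).round(),q.max(0).round(),q2.min(0).round(),q2.max(0).round())
E
```

```text
[620.87887746   1.26942803] [-0.6  0.1 -0.1  0.5  0.7 -0.8]
[624.51256523  -4.65866479]
20 [290. 279.] [386. 335.] [270. 349.] [425. 468.]
25 [290. 272.] [386. 328.] [270. 340.] [426. 459.]
30 [289. 265.] [386. 321.] [270. 331.] [426. 450.]
35 [289. 258.] [386. 314.] [270. 322.] [427. 441.]
```

Call:
apply_moves(motion="-1 0 -0.002 0 0; -1 0 -0.004 0 0; -1 0 -0.004 0 0; 0.3 0 -0.004 0 0; 0.3 0 -0.004 0 0; 0.3 0 -0.004 0 0; 0.3 0 -0.004 0 0; 0.3 0 -0.004 -0.02 0; 0.3 0 -0.004 -0.05 0; 0.3 0 -0.004 -0.09 0; 0.3 0 -0.004 -0.13 0; 0.3 0 -0.004 -0.17 0; 0.3 0 -0.004 -0.21 0; 0.3 0 -0.004 -0.25 0; 0.3 0 -0.004 -0.28 0; 0.3 0 -0.004 -0.28 0; 0.3 0 -0.004 -0.28 0")

```text
clock: 8.98
eef_pos: [470.5, 14.3, 464.3]
tcp_rot: [3.141, 0.004, 3.013]
contact_force: [-0.5, -0.2, -0.6]
opening: 0.648
```

```bash
python3 - <<'E'
from h import *
s=r.sense(); print(s["clock"],s["eef_pos"],np.degrees(s["tcp_rot"]),s["contact_force"],s["opening"])
for c in("side","scene"):
  h=grab_frame(c)
  if c=="side": crop(h,210,160,350,260,5.5,"pics/s5.png")
  else: crop(h,240,150,360,270,5,"pics/g5.png")
  for q in ["plate","foot","crank_knob","jack_axis"]: print(c,q,[([round(float(v)) for v in d["point"]],round(d["conf"],2)) for d in spotter.place_of(q,c)])
E
```

```text
8.9833 [470.5121902   14.25353798 464.31490987] [179.96844013   0.21523488 172.60913468] [-0.52248592 -0.19862215 -0.57893096] 0.6478779337394407
side plate [([624, -7, -1], 0.69), ([769, 236, 1], 0.66), ([389, 391, -1], 0.6)]
side foot [([625, -6, 21], 0.57)]
side crank_knob [([572, -17, 232], 0.57)]
side jack_axis [([622, -7, 207], 0.91)]
scene plate [([390, 391, 0], 0.92), ([626, -6, 1], 0.9), ([774, 241, 0], 0.77)]
scene foot [([620, -5, 20], 0.68), ([639, 438, 0], 0.63)]
scene crank_knob [([568, -21, 234], 0.68)]
scene jack_axis [([621, -4, 208], 0.63), ([642, 436, 0], 0.34)]
```

View pics/s5.png

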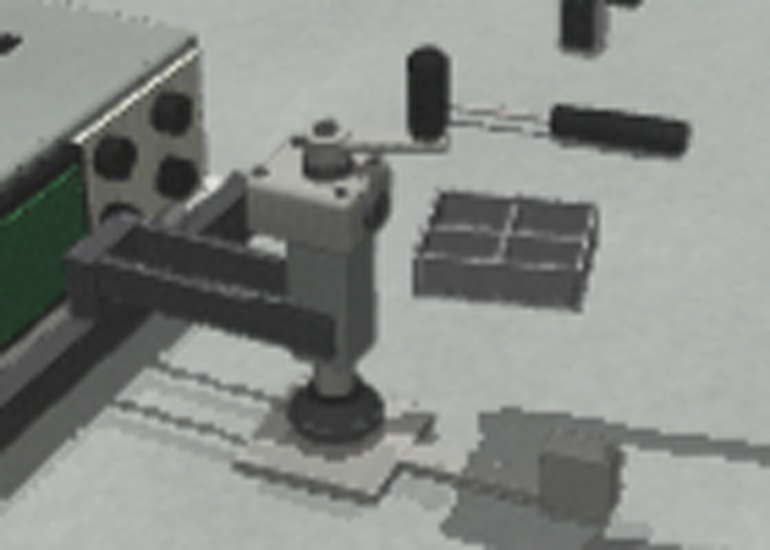

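View pics/g5.png

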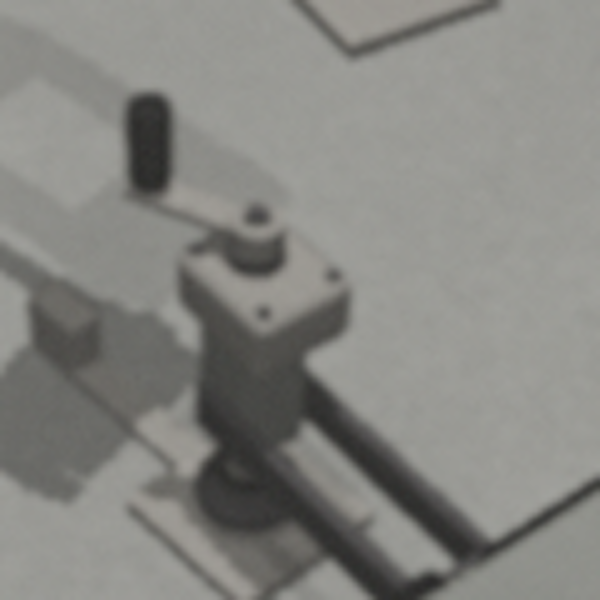

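Call:
apply_moves(motion="0.3 -0.035 -0.008 0 -0.04; 0.3 -0.07 -0.015 0 -0.08; 0.3 -0.102 -0.022 0 -0.124; 0.3 -0.102 -0.022 0 -0.124; 0.3 -0.102 -0.022 0 -0.124; 0.3 -0.102 -0.022 0 -0.124; 0.3 -0.102 -0.022 0.03 -0.124; 0.3 -0.102 -0.022 0.055 -0.124; 0.3 -0.102 -0.022 0.07 -0.124; 0.3 -0.102 -0.022 0.075 -0.124; 0.3 -0.102 -0.022 0.075 -0.124; 0.3 -0.102 -0.022 0.075 -0.124")

```text
clock: 10.48
eef_pos: [568.5, -20.3, 388.6]
tcp_rot: [-3.141, 0.001, -2.881]
contact_force: [-0.8, -0.8, -0.3]
opening: 0.65
```

```bash
python3 - <<'E'
from h import *
s=r.sense(); print(s["clock"],s["eef_pos"],np.degrees(s["tcp_rot"]),s["contact_force"],s["opening"])
w=grab_frame("wrist"); crop(w,0,0,560,420,1.3,"pics/w6.png")
h=grab_frame("side"); crop(h,230,130,370,230,5.5,"pics/s6.png")
E
```

```text
10.4833 [568.49566017 -20.33255627 388.61778517] [-1.79989016e+02  4.33027853e-02 -1.65082029e+02] [-0.83330555 -0.75792744 -0.33507542] 0.6504161111919861
```

View pics/w6.png

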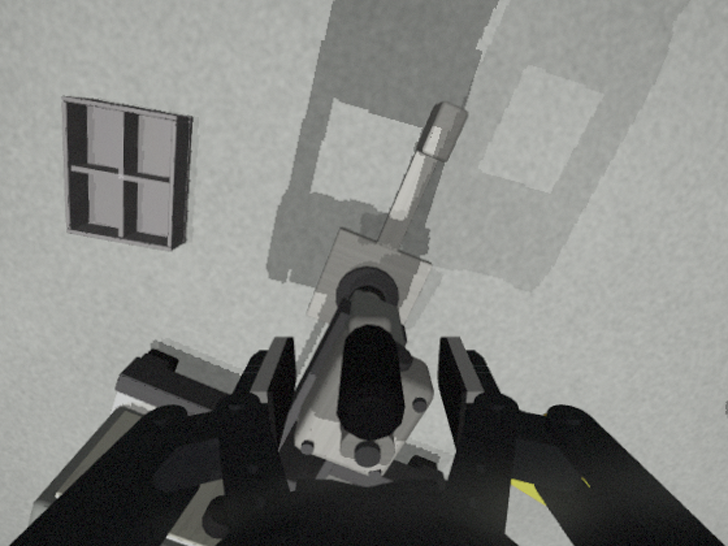

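View pics/s6.png

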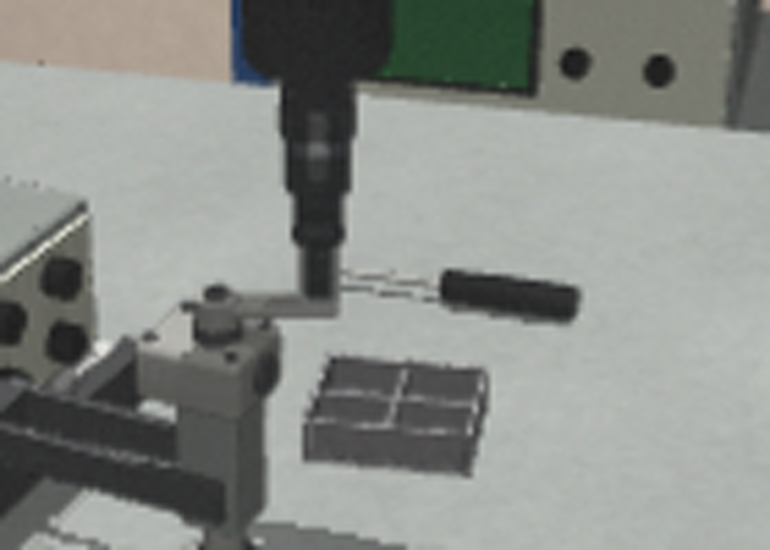

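Call:
apply_moves(motion="-1 0 0 0 0; -1 0 0 0 0; -1 0 0 0 0; -1 0 0 0 0; -1 0 0 0 0; -1 0 0 0 0; -1 0 0 0 0", squeeze=80)

```text
clock: 11.17
eef_pos: [568.8, -20.3, 388.7]
tcp_rot: [3.141, 0.001, -2.881]
contact_force: [-3.1, 0.8, 7.2]
opening: 0.235
```

```bash
cat >> h.py <<'E'
def arc(a0,aa,R=55.):
    print("; ".join(f"-1 {R/1000*(np.cos(a)-np.cos(a0)):.4f} {R/1000*(np.sin(a)-np.sin(a0)):.4f} 0 0" for a in aa))
def st(c=(621.8,-6.3)):
    s=r.sense(); p=s["eef_pos"]; d=p[:2]-np.array(c); th=np.arctan2(d[1],d[0]); F=s["contact_force"]
    t=np.array([np.sin(th),-np.cos(th)]); n=d/np.linalg.norm(d)
    print("t",round(s["clock"],2),"pos",p.round(1),"R",np.linalg.norm(d).round(1),"alpha",round((3.4024-th)%(2*np.pi),3),"Ftan",round(float(-F[:2]@t),1),"Frad",round(float(F[:2]@n),1),"Fz",round(float(F[2]),1),"open",round(float(s["opening"]),3))
E
python3 - <<'E'
from h import *
st(); arc(0,np.arange(.1,1.01,.1))
E
```

```text
t 11.17 pos [568.8 -20.3 388.7] R 54.9 alpha 0.003 Ftan -1.6 Frad 2.8 Fz 7.2 open 0.235
-1 -0.0003 0.0055 0 0; -1 -0.0011 0.0109 0 0; -1 -0.0025 0.0163 0 0; -1 -0.0043 0.0214 0 0; -1 -0.0067 0.0264 0 0; -1 -0.0096 0.0311 0 0; -1 -0.0129 0.0354 0 0; -1 -0.0167 0.0395 0 0; -1 -0.0208 0.0431 0 0; -1 -0.0253 0.0463 0 0
```

Call:
apply_moves(motion="-1 -0.0003 0.0055 0 0; -1 -0.0011 0.0109 0 0; -1 -0.0025 0.0163 0 0; -1 -0.0043 0.0214 0 0; -1 -0.0067 0.0264 0 0; -1 -0.0096 0.0311 0 0; -1 -0.0129 0.0354 0 0; -1 -0.0167 0.0395 0 0; -1 -0.0208 0.0431 0 0; -1 -0.0253 0.0463 0 0")

```text
clock: 12.0
eef_pos: [580.4, 30.0, 388.6]
tcp_rot: [-3.14, -0.003, -2.881]
contact_force: [-8.7, -6.7, 11.2]
opening: 0.232
```

```bash
python3 - <<'E'
from h import *
st(); arc(1,np.arange(1.1,2.01,.1))
h=grab_frame("side"); crop(h,210,130,350,260,4,"pics/s7.png")
E
```

```text
t 12.0 pos [580.4  30.  388.6] R 55.0 alpha 0.981 Ftan 10.8 Frad 2.1 Fz 11.2 open 0.232
-1 -0.0048 0.0027 0 0; -1 -0.0098 0.0050 0 0; -1 -0.0150 0.0067 0 0; -1 -0.0204 0.0079 0 0; -1 -0.0258 0.0086 0 0; -1 -0.0313 0.0087 0 0; -1 -0.0368 0.0083 0 0; -1 -0.0422 0.0073 0 0; -1 -0.0475 0.0058 0 0; -1 -0.0526 0.0037 0 0
```

View pics/s7.png

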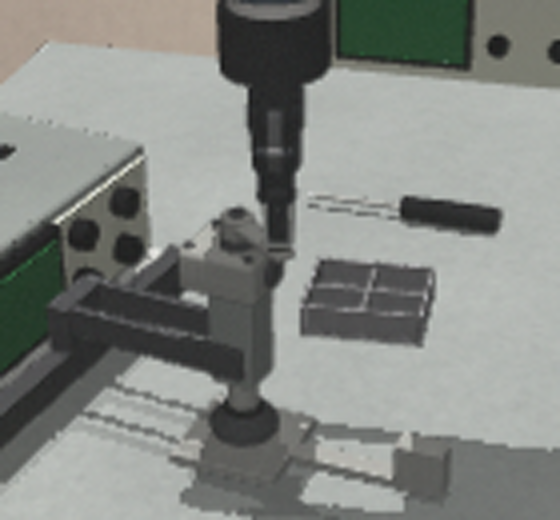

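Call:
apply_moves(motion="-1 -0.0048 0.0027 0 0; -1 -0.0098 0.0050 0 0; -1 -0.0150 0.0067 0 0; -1 -0.0204 0.0079 0 0; -1 -0.0258 0.0086 0 0; -1 -0.0313 0.0087 0 0; -1 -0.0368 0.0083 0 0; -1 -0.0422 0.0073 0 0; -1 -0.0475 0.0058 0 0; -1 -0.0526 0.0037 0 0")

```text
clock: 12.88
eef_pos: [630.3, 48.4, 388.7]
tcp_rot: [3.14, -0.003, -2.881]
contact_force: [-10.2, 1.2, 10.4]
opening: 0.234
```

```bash
python3 - <<'E'
from h import *
st(); arc(2,[2.1,2.2,2.3,2.4,2.5])
for c in("side",):
  h=grab_frame(c); crop(h,210,190,350,260,5.5,"pics/s8.png")
  print([([round(float(v)) for v in d["point"]],round(d["conf"],2)) for d in spotter.place_of("foot",c)])
E
```

```text
t 12.88 pos [630.3  48.4 388.7] R 55.3 alpha 1.985 Ftan 10.2 Frad -0.4 Fz 10.4 open 0.234
-1 -0.0049 -0.0025 0 0; -1 -0.0095 -0.0055 0 0; -1 -0.0138 -0.0090 0 0; -1 -0.0177 -0.0129 0 0; -1 -0.0212 -0.0171 0 0
[([622, -5, 13], 0.44)]
```

View pics/s8.png

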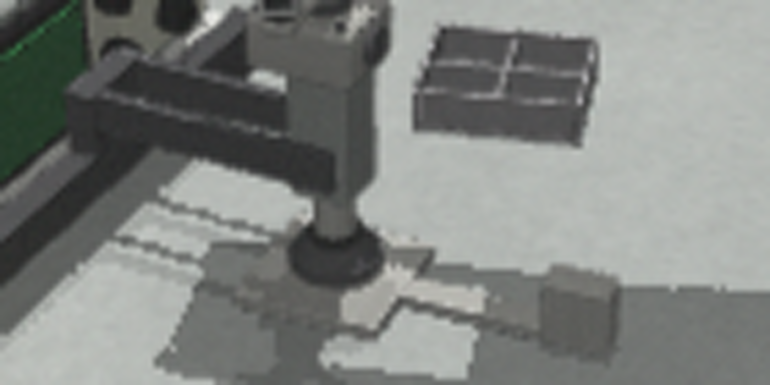

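Call:
apply_moves(motion="-1 -0.0049 -0.0025 0 0; -1 -0.0095 -0.0055 0 0; -1 -0.0138 -0.0090 0 0; -1 -0.0177 -0.0129 0 0; -1 -0.0212 -0.0171 0 0")

```text
clock: 13.4
eef_pos: [655.4, 37.8, 388.7]
tcp_rot: [3.139, -0.001, -2.881]
contact_force: [-8.2, 5.5, 9.0]
opening: 0.237
```

```bash
python3 - <<'E'
from h import *
st(); arc(2.5,[2.6,2.7,2.8])
E
```

```text
t 13.4 pos [655.4  37.8 388.7] R 55.4 alpha 2.483 Ftan 9.8 Frad -0.6 Fz 9.0 open 0.237
-1 -0.0031 -0.0046 0 0; -1 -0.0057 -0.0094 0 0; -1 -0.0078 -0.0145 0 0
```

Call:
apply_moves(motion="-1 -0.0031 -0.0046 0 0; -1 -0.0057 -0.0094 0 0; -1 -0.0078 -0.0145 0 0")

```text
clock: 13.65
eef_pos: [666.9, 25.9, 388.7]
tcp_rot: [3.139, -0.001, -2.881]
contact_force: [-7.6, 7.0, 7.4]
opening: 0.239
```

```bash
python3 - <<'E'
from h import *
st(); arc(2.8,[2.9,3.0])
E
```

```text
t 13.65 pos [666.9  25.9 388.7] R 55.4 alpha 2.782 Ftan 10.1 Frad -2.1 Fz 7.4 open 0.239
-1 -0.0016 -0.0053 0 0; -1 -0.0026 -0.0107 0 0
```

Call:
apply_moves(motion="-1 -0.0016 -0.0053 0 0; -1 -0.0026 -0.0107 0 0")

```text
clock: 13.82
eef_pos: [672.3, 16.4, 388.7]
tcp_rot: [3.138, 0.0, -2.881]
contact_force: [-5.8, 8.9, 7.1]
opening: 0.236
```

```bash
python3 - <<'E'
from h import *
st(); arc(3.0,[3.1,3.2])
E
```

```text
t 13.82 pos [672.3  16.4 388.7] R 55.3 alpha 2.98 Ftan 10.5 Frad -1.6 Fz 7.1 open 0.236
-1 -0.0005 -0.0055 0 0; -1 -0.0005 -0.0110 0 0
```

Call:
apply_moves(motion="-1 -0.0005 -0.0055 0 0; -1 -0.0005 -0.0110 0 0")

```text
clock: 13.98
eef_pos: [675.7, 6.2, 388.7]
tcp_rot: [3.138, 0.001, -2.881]
contact_force: [-4.8, 9.9, 6.7]
opening: 0.233
```

```bash
python3 - <<'E'
from h import *
st(); arc(3.2,[3.3,3.4])
h=grab_frame("side"); crop(h,240,210,320,260,9,"pics/s9.png")
E
```

```text
t 13.98 pos [675.7   6.2 388.7] R 55.3 alpha 3.174 Ftan 10.7 Frad -2.5 Fz 6.7 open 0.233
-1 0.0006 -0.0055 0 0; -1 0.0017 -0.0108 0 0
```

View pics/s9.png

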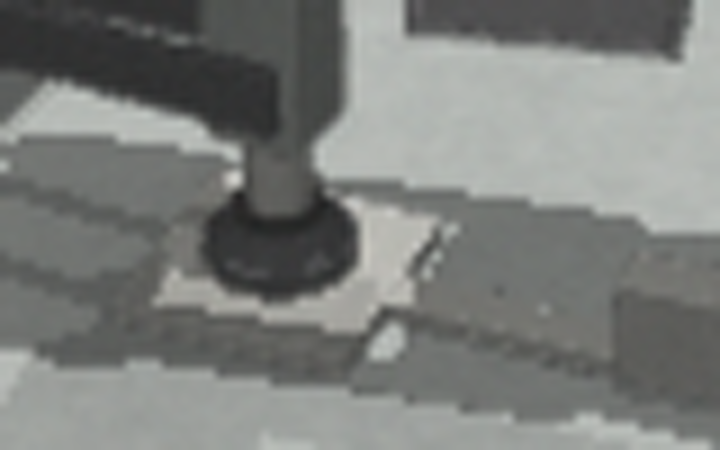

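Foot at crop (280,250) over the plate, nearly touching it and centred. Small steps from here.

Call:
apply_moves(motion="-1 0.0006 -0.0055 0 0; -1 0.0017 -0.0108 0 0")

```text
clock: 14.2
eef_pos: [677.0, -4.2, 388.8]
tcp_rot: [3.137, 0.002, -2.881]
contact_force: [-3.7, 13.2, 5.5]
opening: 0.237
```

```bash
python3 - <<'E'
from h import *
st(); arc(3.4,[3.5,3.6])
E
```

```text
t 14.2 pos [677.   -4.2 388.8] R 55.2 alpha 3.364 Ftan 13.3 Frad -3.2 Fz 5.5 open 0.237
-1 0.0017 -0.0052 0 0; -1 0.0039 -0.0103 0 0
```

Call:
apply_moves(motion="-1 0.0008 -0.0026 0 0; -1 0.0017 -0.0052 0 0")

```text
clock: 14.37
eef_pos: [676.8, -9.6, 388.8]
tcp_rot: [3.137, 0.002, -2.881]
contact_force: [-1.5, 13.8, 4.5]
opening: 0.236
```

```bash
python3 - <<'E'
from h import *
st(); arc(3.5,[3.55,3.6,3.65])
E
```

```text
t 14.37 pos [676.8  -9.6 388.8] R 55.1 alpha 3.462 Ftan 13.7 Frad -2.4 Fz 4.5 open 0.236
-1 0.0010 -0.0026 0 0; -1 0.0022 -0.0050 0 0; -1 0.0035 -0.0075 0 0
```

Call:
apply_moves(motion="-1 0.0010 -0.0026 0 0; -1 0.0022 -0.0050 0 0")

```text
clock: 14.53
eef_pos: [676.2, -14.8, 388.8]
tcp_rot: [3.137, 0.003, -2.881]
contact_force: [-0.9, 13.4, 4.4]
opening: 0.24
```

```bash
python3 - <<'E'
from h import *
st(); arc(3.6,[3.65,3.7])
E
```

```text
t 14.53 pos [676.2 -14.8 388.8] R 55.0 alpha 3.557 Ftan 13.1 Frad -2.9 Fz 4.4 open 0.24
-1 0.0013 -0.0024 0 0; -1 0.0027 -0.0048 0 0
```

Call:
apply_moves(motion="-1 0.0013 -0.0024 0 0; -1 0.0027 -0.0048 0 0")

```text
clock: 14.7
eef_pos: [675.1, -19.9, 388.9]
tcp_rot: [3.137, 0.004, -2.881]
contact_force: [0.3, 14.7, 3.4]
opening: 0.233
```

```bash
python3 - <<'E'
from h import *
st(); arc(3.7,[3.75,3.8])
h=grab_frame("side"); crop(h,240,130,320,260,5,"pics/s10.png")
w=grab_frame("wrist"); crop(w,0,0,560,420,1.3,"pics/w10.png"); st()
E
```

```text
t 14.7 pos [675.1 -19.9 388.9] R 55.0 alpha 3.652 Ftan 14.3 Frad -3.3 Fz 3.4 open 0.233
-1 0.0015 -0.0023 0 0; -1 0.0031 -0.0045 0 0
t 14.8 pos [675.  -20.3 388.8] R 55.0 alpha 3.659 Ftan 10.8 Frad -2.7 Fz 2.7 open 0.234
```

View pics/w10.png

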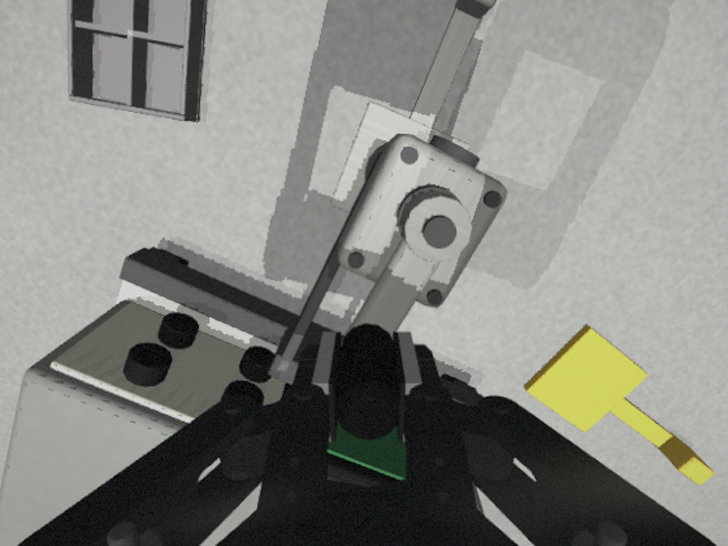

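View pics/s10.png

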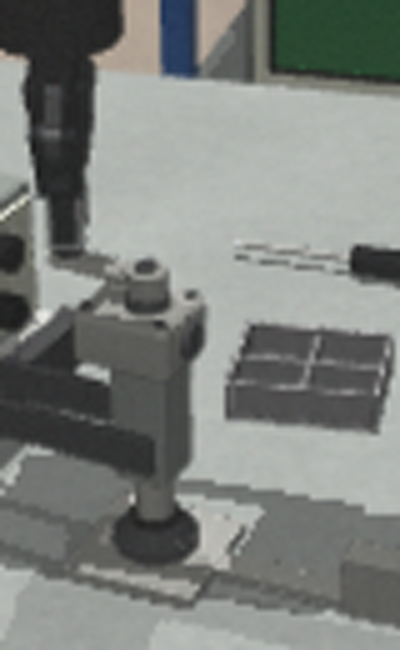

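Call:
apply_moves(motion="-1 0.0015 -0.0023 0 0; -1 0.0031 -0.0045 0 0")

```text
clock: 14.97
eef_pos: [673.5, -24.8, 388.9]
tcp_rot: [3.137, 0.005, -2.881]
contact_force: [2.6, 16.1, 2.9]
opening: 0.238
```

```bash
python3 - <<'E'
from h import *
st(); arc(3.8,[3.85,3.9])
E
```

```text
t 14.97 pos [673.5 -24.8 388.9] R 54.9 alpha 3.747 Ftan 16.0 Frad -3.0 Fz 2.9 open 0.238
-1 0.0017 -0.0021 0 0; -1 0.0036 -0.0042 0 0
```

Call:
apply_moves(motion="-1 0.0009 -0.0011 0 0; -1 0.0017 -0.0021 0 0")

```text
clock: 15.13
eef_pos: [672.5, -27.4, 388.9]
tcp_rot: [3.137, 0.005, -2.881]
contact_force: [4.3, 15.6, 2.9]
opening: 0.235
```

```bash
python3 - <<'E'
from h import *
st()
E
```

```text
t 15.13 pos [672.5 -27.4 388.9] R 54.9 alpha 3.797 Ftan 16.0 Frad -2.0 Fz 2.9 open 0.235
```

Call:
apply_moves(motion="-1 0 0 0 0; 0.1 0 0 0 0; 0.1 0 0 0 0; 0.1 0 0 0 0; 0.1 0 0 0 0; 0.1 0 0 0 0; 0.1 0 0 -0.02 0; 0.1 0 0 -0.05 0; 0.1 0 0 -0.09 0; 0.1 0 0 -0.12 0; 0.1 0 0 -0.12 0; 0.1 0 0 -0.12 0; 0.1 0 0 -0.12 0")

```text
clock: 16.22
eef_pos: [671.2, -30.3, 506.9]
tcp_rot: [3.141, -0.001, -2.881]
contact_force: [-0.3, -1.0, -1.7]
opening: 0.549
```

```bash
python3 - <<'E'
from h import *
st()
for c in("side","scene"):
  h=grab_frame(c)
  if c=="side": crop(h,200,130,360,260,4.5,"pics/s11.png")
  else: crop(h,240,170,360,270,6,"pics/g11.png")
  for q in ["plate","foot","crank_knob","tray","driver","spray"]: print(c,q,[([round(float(v)) for v in d["point"]],round(d["conf"],2)) for d in spotter.place_of(q,c)])
E
```

```text
t 16.22 pos [671.2 -30.3 506.9] R 54.9 alpha 3.855 Ftan -1.0 Frad 0.1 Fz -1.7 open 0.549
side plate [([771, 236, -1], 0.97), ([621, -8, -2], 0.69)]
side foot [([624, -4, 10], 0.64), ([579, -413, 1], 0.6)]
side crank_knob [([677, -22, 233], 0.51)]
side tray [([573, -227, 0], 0.59)]
side driver [([581, -415, 1], 0.76), ([623, -6, -8], 0.56)]
side spray [([642, 440, -1], 0.73), ([620, -6, 208], 0.32)]
scene plate [([776, 239, -2], 0.94), ([390, 394, 2], 0.9), ([624, -3, 0], 0.72)]
scene foot [([622, -8, 12], 0.56)]
scene crank_knob [([670, -27, 237], 0.72)]
scene tray [([573, -224, -2], 0.82)]
scene driver [([580, -411, 2], 0.72)]
scene spray [([622, -3, 10], 0.65)]
```

View pics/s11.png

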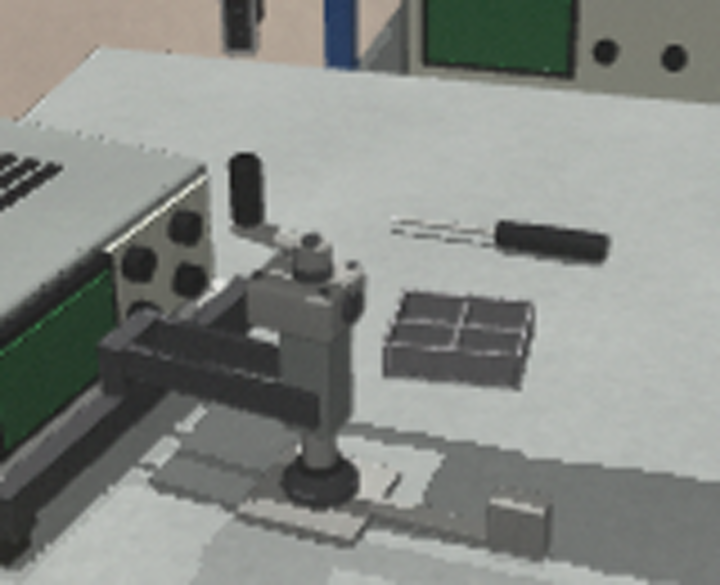

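View pics/g11.png

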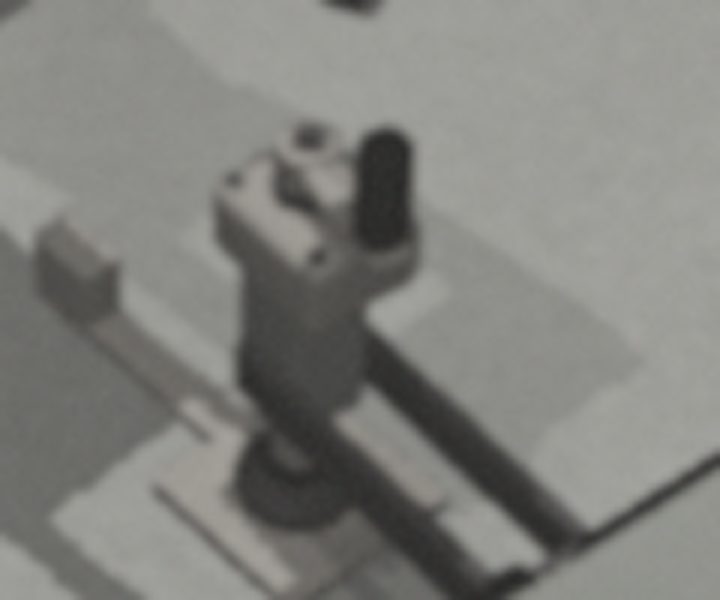

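```bash
python3 -c "
from rig import r
print(r.sense()['clock']); print(r.sign_off())"
```

```text
16.9167
the job is handed in; nothing more can be done
None
```

I slid the small grey plate by its grip block until its square was under the jack's foot. I then wound the crank clockwise by about 3.8 rad, let go of the knob, lifted clear and handed the job in at 16.9 s. The sign-off gave no verdict.

**Last checks**
- **Crank force:** it ran free at about 10.4 N at the knob. The last two readings while moving were both 16.0 N, which is 5.6 N over free, or roughly 100 N on the foot. I could not measure the foot force directly, or again after letting go.
- **Placing:** after release the networks put the plate at (621, -8) to (624, -3) and the foot at (622, -8) to (624, -4). That is well within the 18 mm allowed. The foot's underside read 10 to 12 mm, which is the plate's top level.
- **Bystanders:** the tray and screwdriver are where they started, to within the networks' error. So is the spray can in the side picture; in the scene picture the networks reported only a false hit for it, at the jack.
- **Gripper:** it ended about 90 mm above the knob, with near-zero contact force.

**Disagreements**
- **Force readings:** between 3.36 and 3.56 rad they did not rise steadily (13.3, 13.7, then 13.1 N), so they are noisy by about 0.6 N, or 10 N of foot force.
- **Plate position:** just before the last 4 mm shift, the estimates from the two cameras differed by about 6 mm in y.

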